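Renew the brackets on the slotted sample stand

TASK

The brackets on the white slotted stand are bent: unhook every rust-brown one and drop it into the grey scrap bin. In their place hang every new blue bracket that stands on the bench, each in a column of its own: press both hook tabs into the two slots until the back plate meets the panel, and push it down until the hooks are fully engaged. Leave the bin standing upright on the bench.

Things in the scene. Friction and masses are not known exactly. Their poses are not given: they have to be found in the camera images.
- stand: Slotted stand, fixed: upright white panel 236 mm wide, 5 thick, top edge 156 above the bench; base plate 6 thick, 65 mm out in front. Origin on the bench under the middle of the panel's front face (x=0); +x through the panel to its rear. Three columns at y=+76, 0, -76; each has two slots 14 wide, 22 tall, one over the other, at z=90..112 and 124..146 mm.
- seat_0 (a point): Origin of a bracket seated in the column at y=+76 mm: 43 mm before the panel's front face, 70 above the bench, axes as the stand's. It goes in along the stand's +x, underside 80 to 86 mm above the bench, until the back plate meets the panel (or nearly), then 13 mm down till the necks rest on the slots' lower edges. It comes out in reverse: up 13 mm, then out by at least 15 mm.
- seat_1 (a point): The same for the middle column (y=0). A seated bracket has about 2 mm of play to the front and 3 mm to the sides and may droop by 2 mm. The lamp head hangs behind the stand (world x over 0.65, from z=0.24 up); the key machine stands left of it (y over 0.29, x over 0.41).
- seat_2 (a point): The same for the column at y=-76 mm. Between brackets in neighbouring columns there is a gap of 44 mm for the fingers.
- old_0: Bent rust-brown old bracket, at the start hooked in the column of seat_0 (absent in some starts). 84 mm long (x), 32 wide (y), 66 tall; origin: centre of its flat underside, z up, +x toward the back plate with the hook tabs. Same shape, tabs and weight as the blue ones, but its front lip is bent.
- old_1: Bent rust-brown old bracket, at the start hooked in the column of seat_1 (absent in some starts). 84 mm long (x), 32 wide (y), 66 tall; origin: centre of its flat underside, z up, +x toward the back plate with the hook tabs. Same shape, tabs and weight as the blue ones, but its front lip is bent.
- old_2: Bent rust-brown old bracket, at the start hooked in the column of seat_2 (absent in some starts). 84 mm long (x), 32 wide (y), 66 tall; origin: centre of its flat underside, z up, +x toward the back plate with the hook tabs. Same shape, tabs and weight as the blue ones, but its front lip is bent.
- new_0: New blue bracket, upright on the bench, tabs away from the robot within 0.5 rad (absent in some starts). 84 mm long (x), 32 wide (y), 66 tall; origin: centre of its flat underside, z up, +x toward the back plate with the hook tabs. Open-topped channel, side walls 36 mm tall along its length (grip across the 32 mm width), 0.11 to 0.18 kg.
- new_1: New blue bracket, upright on the bench, tabs away from the robot within 0.5 rad (absent in some starts). 84 mm long (x), 32 wide (y), 66 tall; origin: centre of its flat underside, z up, +x toward the back plate with the hook tabs. Back plate's rear face at x=+42; from it stand two steel hook tabs, one over the other at y=0, 8 mm wide, shaped as told at new_2.
- new_2: New blue bracket, upright on the bench, tabs away from the robot within 0.5 rad (absent in some starts). 84 mm long (x), 32 wide (y), 66 tall; origin: centre of its flat underside, z up, +x toward the back plate with the hook tabs. Tab: neck 6 mm tall (z=20..26 and 54..60) ending in a lip at x=49..54 that hangs 10 mm below the neck (z=10..26, 44..60).
- bin: Grey open-topped scrap bin, loose but heavy (0.9 kg), outside 120 mm (x) by 130 mm (y) by 70 mm tall, walls 4 mm. Origin: centre of its underside.
- bin_in (a point): Centre of the scrap bin's inner floor (14 mm above its underside); axes as the bin's. Fixed things to keep clear of, world frame: the bench vice, x=0.27..0.54, y=-0.17..-0.02, up to z=0.15; the grinder with its shields, x over 0.45, y below -0.22, up to z=0.30; bench edges at x=0.325 and y=-0.475.

How it is judged:
At the end, for the whole second after the job is handed in: Every old bracket at rest inside the bin (origin at most 75 mm over its floor); every new bracket hooked in a column, origin within 7 mm of a seat, upright and square to the panel within 0.12 rad, at rest; bin upright on the bench (x of old_0 in the frame of bin_in between -0.06 and 0.06 m and y of old_0 in the frame of bin_in between -0.065 and 0.065 m and z of old_0 in the frame of bin_in between -0.01 and 0.075 m and linear speed of each of old_0, old_1, old_2, new_0, new_1, new_2 below 0.02 m/s and x of old_1 in the frame of bin_in between -0.06 and 0.06 m and y of old_1 in the frame of bin_in between -0.065 and 0.065 m and z of old_1 in the frame of bin_in between -0.01 and 0.075 m and x of old_2 in the frame of bin_in between -0.06 and 0.06 m and y of old_2 in the frame of bin_in between -0.065 and 0.065 m and z of old_2 in the frame of bin_in between -0.01 and 0.075 m and (distance between new_0 and seat_0 below 0.007 m or distance between new_0 and seat_1 below 0.007 m or distance between new_0 and seat_2 below 0.007 m) and angle between each of new_0, new_1, new_2's own z axis and vertical below 0.12 rad and angle between the x axis of each of new_0, new_1, new_2 and the x axis of stand, either way round below 0.12 rad and (distance between new_1 and seat_0 below 0.007 m or distance between new_1 and seat_1 below 0.007 m or distance between new_1 and seat_2 below 0.007 m) and (distance between new_2 and seat_0 below 0.007 m or distance between new_2 and seat_1 below 0.007 m or distance between new_2 and seat_2 below 0.007 m) and angle between bin's own z axis and vertical below 0.1 rad and height (world z) of bin between -0.01 and 0.02 m); the robot touches nothing.
Of old_0, old_1, old_2 only 2 to 3 are there at a start; the rules pass over those that are not, and their reading is None.
Of new_0, new_1, new_2 only 2 to 3 are there at a start; the rules pass over those that are not, and their reading is None.
At some moment in a run one of new_0, new_1 may be knocked a few centimetres aside while the robot is not near it.
It also fails if it takes over 210 s, if anything falls off the work surface, if the arm or the gripper's body presses on something with over 40 N, if the wrist force passes 120 N, or if a joint passes its speed limit or range.

ROBOT

A 7-joint arm with a two-finger parallel gripper is mounted at the origin on a cart in front of the work surface, level with it; the furniture and walls round the work are solid. World frame = base frame: x ahead of the robot, y to its left, z up, the work surface at z = 0. Lengths are in m, angles in rad, forces in N, time in s.
With the tool pointing down it reaches from about 0.425 to 1.025 m from the base axis. Payload 3.6 kg.
Tool frame: the origin (TCP) lies between the finger pads; the fingertips stand ahead of it and the grasp point (between the pads) lies 8 mm behind it (manip.nose_length is the z of the fingertips in the tool frame, in m); z points along the fingers, x is the direction in which the jaws open and shut, and the axes are right-handed (so a half turn about z gives the same grasp; the last joint's range is limited). The gripper opens to 85 mm and grips with 20 to 120 N. Pads are 22 mm wide; open, the fingers measure 114 mm over their backs; the gripper's body (76 mm by 85 mm) begins 54 mm behind the grasp point. The pads swing forward as they close: fully open they stand 13 mm farther back than shut.
Start: joints at [1.073, 0.591, 0.048, 1.609, -0.033, 0.943, -0.034], TCP at [0.286, -0.666, 0.242] pointing down, gripper open.
Joint ranges: [-2.69, 2.69], [-0.47, 2.24], [-1.27, 1.36], [0.19, 2.51], [-1.53, 4.68], [0.08, 2.07], [-3.09, 3.09]. Speed limits (rad/s): [2.57, 2.57, 3.14, 3.14, 3.14, 3.14, 3.14].

INTERFACE

Orientations are given as a rotation vector (axis times angle).
In Python, from rig import manip gives the robot as it stands.
- The arm moves only by the tool play_rows, never from a script. Its argument "deltas" is a list that holds one entry, the list of rows, each a list of 5 numbers: the shift along the world's x, y, z in mm, then the turn about the world's z in degrees, then the opening in per cent of the stroke, from 0 (shut) to 100 (fully open). A call has 1 to 8 rows; each row is the pose to reach, as a shift and turn from the pose commanded when the call began; what a row does not reach only later rows make up. A row lasts 1/10 s, in which the tool goes at most 50 mm and 8.59 degrees, less where a joint would pass 70% of its speed; a pose out of reach is approached as far as the arm can. A call with a gripper value outside its range is refused whole. The fingers move at their own pace and stop on an object; the grip force is fixed at half the most. Time passes only in rows, so rows that repeat a pose let the fingers close. It gives the time, the measured TCP pose, the force and the opening at its end, in the units of the state.
- manip.get_obs(): the state, without advancing time (a new reading comes with each control period).
- manip.get_image(name): name is "scene" or "top"; returns (picture, depth): 400x640x3 uint8, blue, green, red; 400x640 float32, m along the optical axis (not along the pixel's ray), 0 where there is no reading.
- manip.get_calibration(name): a dict with "vertical_fov" (degrees; the focal length in pixels is half the picture's height over the tangent of half this angle, whatever the lens; pixels are square), "cx", "cy" (the principal point, pixels), "R" (3x3) and "t" (3): a world point X has camera coordinates R X + t. Camera axes: x right, y down, z forward; pixel columns grow to the right and rows downward; lengths in m; the calibration is good to about 2 mm. A picture is of the moment at which its call begins. get_calibration takes no time and is no camera call.
- manip.finish_job(): hands the job in, once; it reports no verdict.
The state is a dict: "t": time; "joints": joint angles; "qvel": joint speeds; "effort": joint torques, N m; "ee_pos": TCP position; "tcp_rot": TCP orientation; "contact_force": force on the tool from outside, world axes, zero at the start; "moment": the same for the moment, N m; "finger_gap": finger opening in m.
Only numpy, scipy, OpenCV 4.12 (cv2) and the standard library are available. Lean on these libraries where they do the work, as an engineer would, in place of code of your own. Each camera call takes 0.05 s, during which the arm holds its last target. There are 200 camera calls.

## Working session

There is one attempt and no reset: what is moved stays moved. The work goes in short steps, Python scripts to look and compute and a tool call to move; the robot and the scene stay as the last step left them, time stands still between calls to the robot, and variables do not carry over. Pictures are saved under pics/ and viewed, about 12 in all and at most 16, crops included, and the job is handed in when it is done.

Besides the shell and the picture viewer there is one more tool, called after "Emit:" as a command line: name --argument value ..., lists and objects as JSON in quotes. play_rows: Moves the arm, as the interface text tells. Its arguments: {"type":"object","properties":{"deltas":{"type":"array","items":{"type":"array","items":{"type":"array","items":{"type":"number"}}}}},"required":["deltas"]}

```bash
mkdir -p pics; ls
cat > h.py <<'E'
import numpy as np, cv2
from rig import manip
def cam(name):
    im,d=manip.get_image(name); im=np.array(im); c=manip.get_calibration(name)
    f=im.shape[0]/2/np.tan(np.radians(c["vertical_fov"])/2)
    return im,np.array(d),dict(f=f,cx=c["cx"],cy=c["cy"],R=np.array(c["R"]),t=np.array(c["t"]))
def cloud(d,c):
    v,u=np.mgrid[:d.shape[0],:d.shape[1]]
    P=np.stack([(u-c["cx"])/c["f"]*d,(v-c["cy"])/c["f"]*d,d],-1)
    return (P-c["t"])@c["R"]
E
python3 - <<'E'
from h import *
for n in("scene","top"):
    im,d,c=cam(n); cv2.imwrite(f"pics/{n}0.png",im); np.savez(f"{n}0.npz",im=im,d=d)
    print(n,c["f"],-c["R"].T@c["t"],c["R"].round(3).tolist(), (d>0).mean())
o=manip.get_obs();print({k:np.round(v,3).tolist() for k,v in o.items()}, manip.nose_length)
E
```

```text
pics
scene 463.25288756493063 [-0.37313968  0.57911303  0.82810717] [[-0.601, -0.799, -0.002], [-0.454, 0.344, -0.822], [0.657, -0.493, -0.57]] 0.995984375
top 503.42394470182796 [-0.24931214 -0.04322282  1.32974552] [[-0.016, -1.0, 0.007], [-0.859, 0.01, -0.511], [0.511, -0.014, -0.859]] 0.99610546875
{'t': 0.1, 'joints': [1.073, 0.592, 0.048, 1.61, -0.033, 0.943, -0.034], 'qvel': [0.001, -0.001, 0.001, -0.001, 0.001, 0.002, -0.002], 'effort': [0.004, -55.0, 1.553, -19.882, 0.01, 0.004, -0.0], 'ee_pos': [0.285, -0.666, 0.241], 'tcp_rot': [-2.622, 1.729, 0.003], 'contact_force': [0.268, 0.172, 0.8], 'moment': [-0.021, -0.004, -0.037], 'finger_gap': 0.085} 0.011
```

View pics/scene0.png

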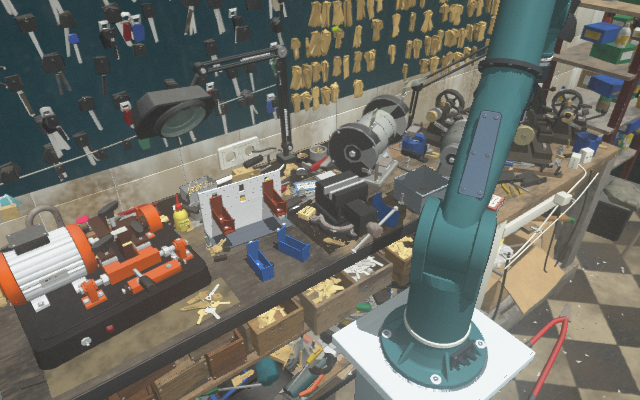

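View pics/top0.png

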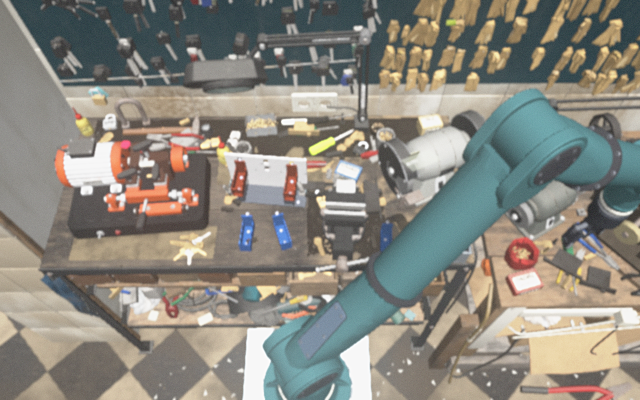

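The scene shows rust brackets in the outer two columns (scene (222,215), (275,195)). There are two blue brackets in front of the stand (260,260), (293,245), and a third right of the vice (383,210). The bin is at about (420,185). Now I'll measure them.

```bash
cat >> h.py <<'E'
def blobs(mask,P,amin=60):
    n,l,s,_=cv2.connectedComponentsWithStats(mask.astype(np.uint8)); out=[]
    for i in range(1,n):
        if s[i,4]>=amin: out.append((s[i],P[l==i]))
    return out
E
python3 - <<'E'
from h import *
big=[]
for n in("scene","top"):
    z=np.load(n+"0.npz"); im,d=z["im"],z["d"]; c=cam(n)[2]
    P=cloud(d,c); h=cv2.cvtColor(im,cv2.COLOR_BGR2HSV); H,S,V=[h[...,i].astype(int) for i in range(3)]
    bench=(P[...,0]>0.28)&(P[...,0]<0.9)&(P[...,1]<0.4)&(P[...,1]>-0.75)&(P[...,2]>-.02)&(P[...,2]<.2)
    for nm,m in dict(blue=(H>100)&(H<125)&(S>140)&bench,rust=((H<10)|(H>174))&(S>110)&(V<170)&bench).items():
        for s,Q in blobs(m,P):
            print(n,nm,s.tolist(),"med",np.median(Q,0).round(3),"lo",np.percentile(Q,2,axis=0).round(3),"hi",np.percentile(Q,98,axis=0).round(3))
            if nm=="blue":
                T=Q[(Q[:,2]>.028)&(Q[:,2]<.045)]
                if len(T)>20: print("   wallrect",cv2.minAreaRect((T[:,:2]*1000).astype(np.float32)))
    W=(S<50)&(V>130)&bench&(P[...,2]>.02)&(P[...,0]>.45)&(P[...,1]>-.1)&(P[...,1]<.35)
    for s,Q in blobs(W,P,400):
        C=Q.mean(0); u,sv,vt=np.linalg.svd(Q-C,full_matrices=False)
        print(n,"white",s.tolist(),C.round(3),vt[2].round(3),np.percentile(Q,1,axis=0).round(3),np.percentile(Q,99,axis=0).round(3))
    np.save(n+"P.npy",P)
a=cv2.imread("pics/scene0.png")[150:280,180:460]; b=cv2.imread("pics/top0.png")[130:270,200:480]
cv2.imwrite("pics/crop0.png",np.vstack([cv2.resize(a,(600,279),interpolation=2),cv2.resize(b,(600,300),interpolation=2)]))
E
```

```text
scene blue [249, 254, 24, 20, 100] med [0.419 0.177 0.034] lo [0.374 0.166 0.001] hi [0.457 0.196 0.045]
   wallrect ((412.76629638671875, 180.73043823242188), (30.120241165161133, 78.8956069946289), 87.43922424316406)
scene rust [263, 180, 18, 26, 176] med [0.582 0.044 0.108] lo [0.505 0.033 0.072] hi [0.586 0.068 0.135]
scene rust [211, 195, 16, 29, 224] med [0.599 0.196 0.106] lo [0.526 0.184 0.072] hi [0.603 0.219 0.135]
scene rust [126, 207, 16, 10, 61] med [0.639 0.388 0.145] lo [0.61  0.378 0.1  ] hi [0.723 0.398 0.169]
scene white [121, 123, 140, 79, 4962] [0.881 0.143 0.092] [ 0.999 -0.016 -0.037] [ 0.846 -0.091  0.023] [0.89  0.345 0.154]
scene white [189, 169, 100, 70, 2601] [0.612 0.133 0.093] [-0.611  0.096 -0.786] [0.583 0.006 0.021] [0.804 0.238 0.158]
top blue [242, 222, 11, 23, 83] med [0.428 0.182 0.007] lo [ 0.4    0.162 -0.001] hi [0.458 0.192 0.043]
top blue [275, 224, 15, 20, 141] med [0.425 0.077 0.005] lo [ 0.384  0.055 -0.001] hi [0.458 0.095 0.044]
   wallrect ((412.7509765625, 74.46340942382812), (63.28971862792969, 28.338470458984375), 15.671294212341309)
top rust [232, 161, 14, 36, 203] med [0.58  0.204 0.092] lo [0.522 0.184 0.067] hi [0.605 0.218 0.129]
top rust [284, 166, 13, 35, 181] med [0.579 0.05  0.093] lo [0.503 0.033 0.044] hi [0.589 0.066 0.128]
top white [198, 79, 142, 46, 3361] [0.881 0.112 0.081] [ 0.999 -0.016 -0.044] [ 0.84  -0.096  0.021] [0.892 0.345 0.175]
top white [224, 140, 94, 55, 1906] [0.609 0.126 0.092] [-0.901  0.295 -0.318] [0.556 0.004 0.023] [0.737 0.242 0.159]
```

View pics/crop0.png

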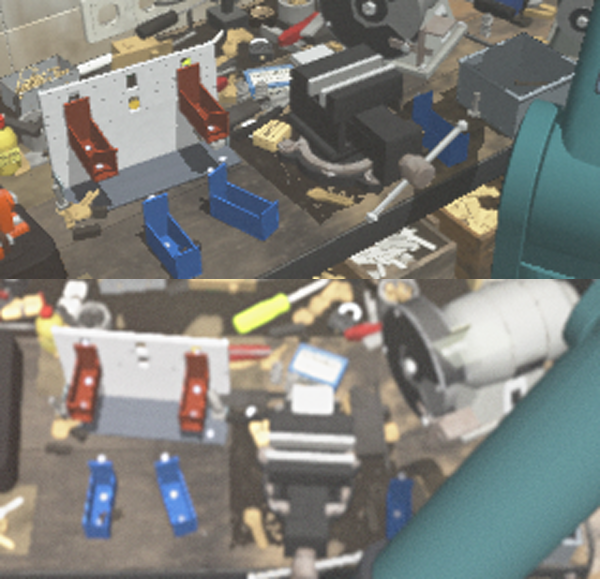

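The crop confirms two rust brackets in the outer columns with the middle column free. Two blue brackets stand in front of the stand, the third is right of the vice, and the bin is further right, partly hidden by the arm. Next I'll do a finer fit.

```bash
cat >> h.py <<'E'
def grab():
    out=[]
    for n in("scene","top"):
        im,d,c=cam(n); P=cloud(d,c); h=cv2.cvtColor(im,cv2.COLOR_BGR2HSV).astype(int)
        out.append((n,im,P,h,c))
    return out
BX=lambda P,b:(P[...,0]>b[0])&(P[...,0]<b[1])&(P[...,1]>b[2])&(P[...,1]<b[3])&(P[...,2]>b[4])&(P[...,2]<b[5])
def bluem(h,lo=90): return (h[...,0]>100)&(h[...,0]<128)&(h[...,1]>lo)
def rustm(h): return ((h[...,0]<10)|(h[...,0]>172))&(h[...,1]>100)&(h[...,2]<190)
E
python3 - <<'E'
from h import *
for n,im,P,h,c in grab():
    for s,Q in blobs(bluem(h)&BX(P,(.28,.9,-.4,.3,-.02,.2)),P,50):
        R=cv2.minAreaRect((Q[:,:2]*1000).astype(np.float32))
        T=Q[(Q[:,2]>.05)]; 
        print(n,"blue",s.tolist(),[np.round(r,1) for r in R],"zmax",Q[:,2].max().round(3),"plate",len(T),T.mean(0).round(3) if len(T) else "")
    W=(h[...,1]<60)&(h[...,2]>110)&BX(P,(.55,.68,-.02,.27,.03,.165))
    Q=P[W]
    best=None
    rng=np.random.default_rng(0)
    for k in range(400):
        a=Q[rng.choice(len(Q),3,0)]; nn=np.cross(a[1]-a[0],a[2]-a[0]); nn/=np.linalg.norm(nn)+1e-12
        I=np.abs((Q-a[0])@nn)<.003
        if best is None or I.sum()>best.sum(): best=I
    q=Q[best]; C=q.mean(0); v=np.linalg.svd(q-C,full_matrices=False)[2][2]; v*=np.sign(v[0])
    q=Q[np.abs((Q-C)@v)<.004]
    yaw=np.arctan2(v[1],v[0]); s=q@[-np.sin(yaw),np.cos(yaw),0]
    print(n,"panel",C.round(4),v.round(3),"yaw",yaw.round(4),"s",np.percentile(s,[0,.5,99.5,100]).round(4),"front",(C[:2]@[np.cos(yaw),np.sin(yaw)]).round(4),"ztop",np.percentile(q[:,2],[99,100]).round(4),best.mean())
    G=(h[...,1]<60)&BX(P,(.3,.6,-.6,-.17,.04,.09))
    for s,Q in blobs(G,P,100):
        T=Q[(Q[:,2]>.062)&(Q[:,2]<.075)]
        print(n,"grey",s.tolist(),Q.min(0).round(3),Q.max(0).round(3),[np.round(r,1) for r in cv2.minAreaRect((T[:,:2]*1000).astype(np.float32))] if len(T)>5 else "")
    for s,Q in blobs(rustm(h)&BX(P,(.45,.62,0,.26,.05,.145)),P):
        T=Q[Q[:,2]<.1]; print(n,"rust",s.tolist(),[np.round(r,1) for r in cv2.minAreaRect((Q[:,:2]*1000).astype(np.float32))],T.min(0).round(3),T.max(0).round(3))
E
```

```text
scene blue [373, 193, 19, 27, 256] [array([ 395.8, -223.1]), array([35.6, 64.9]), np.float64(84.3)] zmax 0.07 plate 42 [ 0.424 -0.225  0.059]
scene blue [384, 212, 15, 16, 130] [array([ 352.6, -220.9]), array([34.5, 23.7]), np.float64(81.2)] zmax 0.046 plate 0 
scene blue [277, 226, 33, 36, 630] [array([448.2,  63.8]), array([145.9,  77.9]), np.float64(6.3)] zmax 0.068 plate 48 [0.457 0.088 0.059]
scene blue [246, 240, 28, 42, 611] [array([424.7, 173.5]), array([ 47.7, 107.9]), np.float64(80.8)] zmax 0.07 plate 65 [0.455 0.177 0.06 ]
scene panel [0.5981 0.1295 0.1013] [ 0.994 -0.105 -0.003] yaw -0.105 s [0.0641 0.0664 0.3009 0.3016] front 0.5812 ztop [0.1584 0.1601] 0.8191534843950407
scene grey [339, 164, 36, 15, 208] [ 0.487 -0.273  0.054] [ 0.599 -0.222  0.09 ] [array([ 554.3, -245.5]), array([98.7, 11.3]), np.float64(24.4)]
scene grey [393, 165, 56, 39, 938] [ 0.327 -0.455  0.04 ] [ 0.457 -0.315  0.076] [array([ 391.9, -384.9]), array([138.8, 128.3]), np.float64(87.9)]
scene rust [263, 179, 24, 38, 306] [array([542.7,  50.5]), array([34.4, 93.6]), np.float64(83.2)] [0.501 0.03  0
[... 668 characters left out ...]
3035] front 0.5822 ztop [0.1592 0.1607] 0.7367540435025097
top grey [383, 170, 15, 25, 110] [ 0.514 -0.26   0.049] [ 0.598 -0.225  0.09 ] [array([ 559.3, -241.8]), array([79.8,  3.8]), np.float64(23.8)]
top grey [414, 171, 39, 21, 344] [ 0.548 -0.436  0.04 ] [ 0.6   -0.322  0.082] [array([ 573.5, -386.4]), array([ 25.7, 109. ]), np.float64(14.7)]
top grey [365, 175, 17, 45, 442] [ 0.453 -0.219  0.04 ] [ 0.599 -0.17   0.063] 
top rust [232, 161, 14, 35, 272] [array([561.3, 200.6]), array([32.1, 89. ]), np.float64(85.1)] [0.517 0.184 0.065] [0.606 0.219 0.1  ]
top rust [284, 165, 13, 36, 239] [array([545. ,  49.7]), array([30.8, 91. ]), np.float64(85.4)] [0.504 0.033 0.065] [0.591 0.067 0.1  ]
```

Emit:
play_rows --deltas '[[[0, 0, 40, 0, 60], [0, 0, 80, 0, 60], [0, 0, 118, -2, 60], [15, 42, 118, -6, 60], [30, 85, 118, -10, 60], [45, 128, 118, -14, 60], [60, 170, 118, -18, 60], [75, 213, 118, -22, 60]]]'

```text
t: 1.1
ee_pos: [0.3609, -0.4517, 0.3604]
tcp_rot: [-2.241, 2.202, -0.001]
contact_force: [2.2, 0.1, -0.1]
finger_gap: 0.051
```

Emit:
play_rows --deltas '[[[15, 43, 0, -3, 60], [30, 86, 0, -6, 60], [45, 129, 0, -7.3, 60], [60, 172, 0, -7.3, 60], [75, 215, 0, -7.3, 60], [90, 258, 0, -7.3, 60], [105, 301, 0, -7.3, 60], [120, 344, 0, -7.3, 60]]]'

```text
t: 1.9
ee_pos: [0.4807, -0.1077, 0.3606]
tcp_rot: [-2.099, 2.337, -0.001]
contact_force: [-0.1, -0.2, -0.2]
finger_gap: 0.0511
```

Emit:
play_rows --deltas '[[[15, 40, 0, 0, 60], [30, 80, 0, 0, 60], [45, 120, 0, 0, 60], [55, 160, 0, 0, 60], [55, 160, 0, 0, 60]]]'

```text
t: 2.4
ee_pos: [0.5365, 0.0584, 0.3606]
tcp_rot: [-2.11, 2.322, 0.004]
contact_force: [-0.4, -0.3, 0.3]
finger_gap: 0.0511
```

```bash
cat > look.py <<'E'
from h import *
def blues():
    for n,im,P,h,c in G:
        for s,Q in blobs(bluem(h)&BX(P,(.28,.9,-.4,.3,-.02,.2)),P,50):
            R=cv2.minAreaRect((Q[:,:2]*1000).astype(np.float32)); T=Q[(Q[:,2]>.05)]
            print(n,"blue",s.tolist(),[np.round(r,1) for r in R],"plate",len(T),T.mean(0).round(3) if len(T) else "")
G=grab()
E
python3 - <<'E'
from look import *
blues()
for n,im,P,h,c in G:
    cv2.imwrite(f"pics/{n}1.png",im)
    m=BX(P,(.3,.49,-.48,-.3,.055,.08))
    for s,Q in blobs(m,P,60):
        print(n,"bin",s.tolist(),np.percentile(Q,[1,99],axis=0).round(3).tolist(),[np.round(r,1) for r in cv2.minAreaRect((Q[:,:2]*1000).astype(np.float32))])
o=manip.get_obs();print(o["ee_pos"],o["tcp_rot"])
a=G[0][1][140:300,180:480]; b=G[1][1][130:270,200:480]
cv2.imwrite("pics/crop1.png",np.vstack([cv2.resize(a,(560,299),interpolation=2),cv2.resize(b,(560,280),interpolation=2)]))
E
```

```text
scene blue [373, 192, 19, 28, 262] [array([ 411.7, -231. ]), array([ 49.7, 104.6]), np.float64(59.4)] plate 46 [ 0.424 -0.226  0.059]
scene blue [384, 212, 15, 16, 132] [array([ 351.7, -220.2]), array([34.6, 24.6]), np.float64(77.4)] plate 0 
scene blue [277, 226, 33, 36, 626] [array([420. ,  75.4]), array([87.8, 35.7]), np.float64(18.2)] plate 51 [0.457 0.089 0.059]
scene blue [246, 240, 28, 42, 612] [array([427.3, 171.8]), array([ 49.8, 113.5]), np.float64(83.0)] plate 65 [0.455 0.177 0.06 ]
top blue [239, 215, 15, 36, 379] [array([417.5, 178.8]), array([32.6, 87.2]), np.float64(86.5)] plate 33 [0.457 0.176 0.06 ]
top blue [380, 223, 13, 36, 391] [array([ 387.7, -225. ]), array([37.2, 90.9]), np.float64(84.1)] plate 34 [ 0.425 -0.226  0.06 ]
scene bin [393, 166, 29, 34, 296] [[0.34, -0.436, 0.055], [0.457, -0.316, 0.074]] [array([ 423.6, -349.3]), array([ 86.3, 166.4]), np.float64(42.9)]
top bin [419, 213, 53, 43, 592] [[0.33, -0.454, 0.055], [0.457, -0.318, 0.076]] [array([ 394.6, -386.2]), array([137.4, 129.5]), np.float64(87.9)]
[0.53543387 0.05155908 0.36019039] [ 2.10291515e+00 -2.33328097e+00 -1.04214946e-04]
```

View pics/crop1.png

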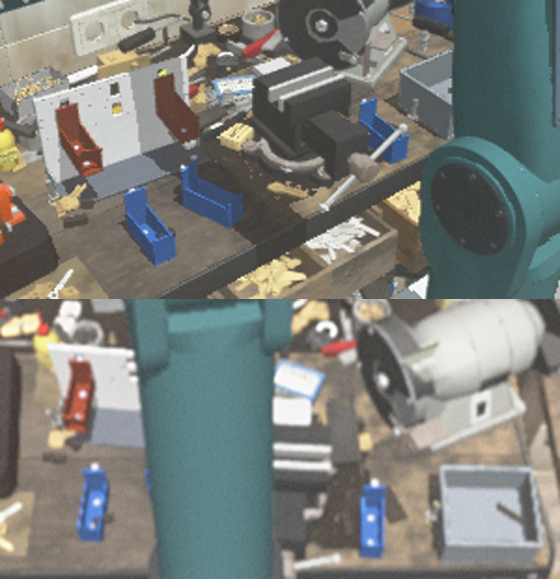

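The new picture shows the bin upright and empty at about (0.393, -0.386), and C at (0.388, -0.225). I'll descend on the right rust bracket and grip it.

Emit:
play_rows --deltas '[[[0, 0, -45, 0, 60], [0, 0, -90, 0, 60], [0, 0, -135, 0, 60], [0, 0, -180, 0, 60], [0, 0, -220, 0, 60], [0, 0, -250, 0, 60], [0, 0, -265, 0, 60], [0, 0, -272, 0, 60]]]'

```text
t: 3.3
ee_pos: [0.5344, 0.0481, 0.0867]
tcp_rot: [2.094, -2.337, -0.001]
contact_force: [-0.0, 0.6, 0.6]
finger_gap: 0.0514
```

Emit:
play_rows --deltas '[[[0, 0, 0, 0, 30], [0, 0, 0, 0, 20], [0, 0, 0, 0, 10], [0, 0, 0, 0, 10], [0, 0, 0, 0, 10], [0, 0, 0, 0, 10]]]'

```text
t: 3.9
ee_pos: [0.5358, 0.0506, 0.0887]
tcp_rot: [-2.1, 2.336, -0.001]
contact_force: [-0.8, -0.4, -0.4]
finger_gap: 0.0311
```

Emit:
play_rows --deltas '[[[0, 0, 5, 0, 10], [0, 0, 10, 0, 10], [0, 0, 13, 0, 10], [0, 0, 13, 0, 10], [-6, 0.6, 13, 0, 10], [-12, 1.3, 13, 0, 10], [-18, 1.9, 13, 0, 10], [-30, 3.2, 13, 0, 10]]]'

```text
t: 4.7
ee_pos: [0.5055, 0.0539, 0.1013]
tcp_rot: [-2.099, 2.336, -0.001]
contact_force: [-0.4, 0.2, -1.5]
finger_gap: 0.0313
```

Emit:
play_rows --deltas '[[[-4, 0, 40, 0, 10], [-4, 0, 85, 0, 10], [-4, 0, 130, 0, 10], [-4, 0, 175, 0, 10], [-10, -10, 215, 0, 10], [-20, -45, 240, 1, 10], [-32, -87, 240, 2, 10], [-44, -130, 240, 3, 10]]]'

```text
t: 5.5
ee_pos: [0.4604, -0.0768, 0.3421]
tcp_rot: [-2.163, 2.277, -0.003]
contact_force: [1.7, 0.1, -0.9]
finger_gap: 0.0308
```

Emit:
play_rows --deltas '[[[-12, -43, 0, 1, 10], [-24, -86, 0, 1, 10], [-36, -129, 0, 1, 10], [-48, -172, 0, 1, 10], [-60, -215, 0, 1, 10], [-72, -258, 0, 1, 10], [-80, -300, 0, 1, 10], [-85, -336, 0, 1, 10]]]'

```text
t: 6.3
ee_pos: [0.3743, -0.4135, 0.3407]
tcp_rot: [2.178, -2.263, -0.002]
contact_force: [0.6, 0.3, -1.6]
finger_gap: 0.0308
```

Emit:
play_rows --deltas '[[[0, 0, -45, 0, 10], [0, 0, -90, 0, 10], [0, 0, -135, 0, 10], [0, 0, -180, 0, 10], [0, 0, -220, 0, 10], [0, 0, -245, 0, 10], [0, 0, -258, 0, 10], [0, 0, -258, 0, 10]]]'

```text
t: 7.1
ee_pos: [0.3754, -0.4107, 0.0818]
tcp_rot: [2.181, -2.261, -0.006]
contact_force: [-0.1, -0.2, 0.2]
finger_gap: 0.0311
```

Emit:
play_rows --deltas '[[[0, 0, 0, 0, 55], [0, 0, 0, 0, 55], [0, 0, 0, 0, 55], [0, 0, 30, 0, 55], [0, 0, 75, 0, 55], [0, 30, 115, -2, 55], [0, 75, 120, -4, 55], [1, 120, 120, -4, 55]]]'

```text
t: 7.9
ee_pos: [0.3789, -0.2926, 0.2063]
tcp_rot: [-2.095, 2.338, -0.011]
contact_force: [0.6, 0.3, 0.2]
finger_gap: 0.047
```

Emit:
play_rows --deltas '[[[0, 40, 0, 0, 55], [0, 68, 0, 0, 55], [0, 68, 0, 0, 55]]]'

```text
t: 8.2
ee_pos: [0.3773, -0.2201, 0.2041]
tcp_rot: [-2.107, 2.329, 0.002]
contact_force: [0.3, -0.8, -0.5]
finger_gap: 0.0473
```

Run:
```python
from look import *
blues()
for n,im,P,h,c in G:
    for s,Q in blobs(rustm(h)&BX(P,(.3,.62,-.5,.26,.0,.145)),P): print(n,"rust",s.tolist(),[np.round(r,1) for r in cv2.minAreaRect((Q[:,:2]*1000).astype(np.float32))],Q[:,2].min().round(3),Q[:,2].max().round(3))
o=manip.get_obs();print(o["ee_pos"],o["tcp_rot"])
```

```text
scene blue [373, 193, 19, 27, 260] [array([ 410.7, -230.4]), array([ 48.5, 105. ]), np.float64(59.1)] plate 45 [ 0.424 -0.225  0.06 ]
scene blue [384, 212, 15, 16, 130] [array([ 352.1, -219.8]), array([33.7, 23.5]), np.float64(83.4)] plate 0 
scene blue [277, 226, 33, 36, 630] [array([447.4,  64.1]), array([142. ,  78.1]), np.float64(7.3)] plate 48 [0.457 0.088 0.06 ]
scene blue [246, 240, 28, 42, 611] [array([425.3, 171. ]), array([ 50.3, 107.9]), np.float64(85.8)] plate 66 [0.455 0.177 0.06 ]
top blue [273, 213, 19, 37, 390] [array([422.1,  73.5]), array([87.7, 36.1]), np.float64(17.2)] plate 35 [0.459 0.087 0.06 ]
top blue [239, 215, 15, 36, 374] [array([417.4, 178.7]), array([32.5, 88.2]), np.float64(86.4)] plate 31 [0.457 0.175 0.059]
top blue [380, 223, 13, 36, 394] [array([ 386.2, -225.1]), array([37.6, 87.4]), np.float64(84.2)] plate 37 [ 0.426 -0.226  0.06 ]
scene rust [416, 168, 13, 25, 219] [array([ 412.9, -409.9]), array([36.1, 66.8]), np.float64(41.0)] 0.014 0.082
scene rust [211, 195, 24, 40, 332] [array([560.9, 201.7]), array([32.8, 89.2]), np.float64(82.5)] 0.068 0.14
top rust [231, 161, 15, 36, 272] [array([562.1, 201.6]), array([33.2, 87.7]), np.float64(84.8)] 0.008 0.134
top rust [446, 220, 15, 31, 269] [array([ 388. , -413.3]), array([32.3, 88.1]), np.float64(88.5)] 0.01 0.081
[ 0.37812676 -0.22421309  0.2042498 ] [-2.10107795  2.3343949  -0.00362271]
```

Emit:
play_rows --deltas '[[[0, 0, -45, 0, 55], [0, 0, -90, 0, 55], [0, 0, -130, 0, 55], [0, 0, -160, 0, 55], [0, 0, -175, 0, 55], [0, 0, -184, 0, 55], [0, 0, -184, 0, 55], [0, 0, -184, 0, 40]]]'

```text
t: 9.1
ee_pos: [0.378, -0.2252, 0.0198]
tcp_rot: [-2.099, 2.338, -0.002]
contact_force: [-0.0, 2.0, 1.3]
finger_gap: 0.0346
```

Emit:
play_rows --deltas '[[[0, 0, 0, 0, 25], [0, 0, 0, 0, 10], [0, 0, 0, 0, 10], [0, 0, 0, 0, 10], [0, 0, 0, 0, 10], [0, 0, 15, 0, 10], [0, 0, 45, 0, 10], [0, 0, 85, 0, 10]]]'

```text
t: 9.9
ee_pos: [0.3765, -0.2235, 0.1043]
tcp_rot: [2.099, -2.335, -0.006]
contact_force: [0.4, 0.1, -1.7]
finger_gap: 0.0309
```

Emit:
play_rows --deltas '[[[0, 0, 45, 0, 10], [0, 0, 90, 0, 10], [0, 0, 135, 0, 10], [0, 5, 180, 0, 10], [0, 40, 205, 0, 10], [15, 80, 206, 0, 10], [33, 120, 206, 0, 10], [51, 160, 206, 0, 10]]]'

```text
t: 10.7
ee_pos: [0.4279, -0.0627, 0.3107]
tcp_rot: [-2.099, 2.337, -0.001]
contact_force: [1.3, -0.8, -2.7]
finger_gap: 0.0314
```

Emit:
play_rows --deltas '[[[22, 35, 0, 0, 10], [44, 70, -10, 0, 10], [66, 105, -30, 0, 10], [73, 119, -70, 0, 10], [73, 119, -115, 0, 10], [73, 119, -160, 0, 10], [73, 119, -195, 0, 10], [73, 119, -208, 0, 10]]]'

```text
t: 11.5
ee_pos: [0.4986, 0.0544, 0.0993]
tcp_rot: [2.097, -2.332, -0.006]
contact_force: [-0.8, -0.4, -1.3]
finger_gap: 0.0312
```

Emit:
play_rows --deltas '[[[0, 0, 0, 0, 10], [0, 0, 0, 0, 10]]]'

```text
t: 11.7
ee_pos: [0.5023, 0.0549, 0.1033]
tcp_rot: [-2.099, 2.336, -0.002]
contact_force: [0.6, 0.7, -1.7]
finger_gap: 0.0312
```

```bash
cat > crop.py <<'E'
from look import *
import sys
a=G[0][1][160:250,190:320]; b=G[1][1][130:210,210:330]
cv2.imwrite(f"pics/{sys.argv[1]}.png",np.vstack([cv2.resize(a,(560,388),interpolation=2),cv2.resize(b,(300,200),interpolation=2).repeat(1,0) if 0 else cv2.copyMakeBorder(cv2.resize(b,(315,210),interpolation=2),0,0,0,245,0)]))
E
python3 crop.py ins2; python3 -c "
from h import *
o=manip.get_obs();print(o['ee_pos'],o['tcp_rot'],o['contact_force'])"
```

```text
[0.50303038 0.05497091 0.10411477] [-2.09751432  2.33440853 -0.00323027] [ 1.42994208  0.26696612 -1.63777716]
```

View pics/ins2.png

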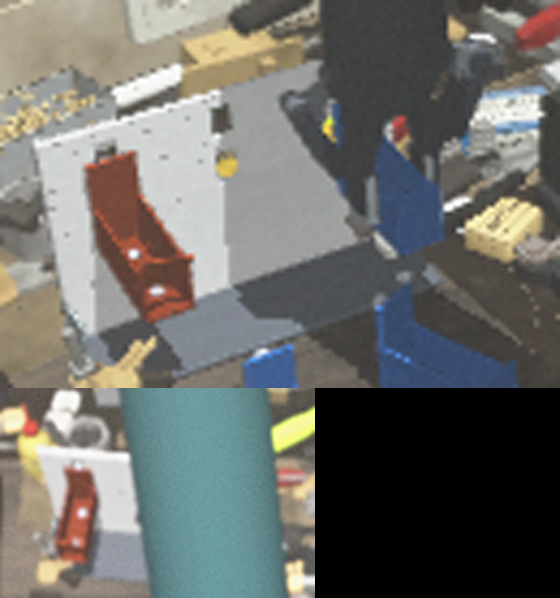

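The bracket hangs in front of the right column, about level with the slots. Now I'll insert it.

Emit:
play_rows --deltas '[[[6, -0.6, -1, 0, 10], [12, -1.3, -1, 0, 10], [18, -1.9, -1, 0, 10], [23, -2.4, -1, 0, 10], [27, -2.9, -1, 0, 10], [30, -3.2, -1, 0, 10], [32, -3.4, -1, 0, 10], [32, -3.4, -1, 0, 10]]]'

```text
t: 12.6
ee_pos: [0.5337, 0.0514, 0.1012]
tcp_rot: [-2.1, 2.337, 0.0]
contact_force: [0.0, -0.8, -0.8]
finger_gap: 0.031
```

Emit:
play_rows --deltas '[[[1, -0.1, 0, 0, 10], [2, -0.2, 0, 0, 10], [3, -0.3, 0, 0, 10], [3, -0.3, 0, 0, 10], [3, -0.3, 0, 0, 10]]]'

```text
t: 13.1
ee_pos: [0.5365, 0.0511, 0.1013]
tcp_rot: [2.1, -2.336, -0.0]
contact_force: [0.3, 0.4, -1.7]
finger_gap: 0.0312
```

Emit:
play_rows --deltas '[[[1, -0.1, 0, 0, 10], [2, -0.2, 0, 0, 10], [2, -0.2, 0, 0, 10], [3, -0.3, 0, 0, 10], [3, -0.3, 0, 0, 10]]]'

```text
t: 13.6
ee_pos: [0.539, 0.0508, 0.1012]
tcp_rot: [2.099, -2.336, -0.001]
contact_force: [-2.2, 1.1, -1.7]
finger_gap: 0.0312
```

Emit:
play_rows --deltas '[[[1, -0.1, 0, 0, 10], [1, -0.1, 0, 0, 10], [1, -0.1, 0, 0, 10]]]'

```text
t: 13.9
ee_pos: [0.539, 0.0508, 0.101]
tcp_rot: [2.099, -2.335, -0.003]
contact_force: [-5.0, 1.2, -0.7]
finger_gap: 0.0314
```

Emit:
play_rows --deltas '[[[-0.5, 0, -2, 0, 10], [-0.5, 0, -4, 0, 10], [-0.5, 0, -6, 0, 10], [-0.5, 0, -8, 0, 10], [-0.5, 0, -10, 0, 10], [-0.5, 0, -12, 0, 10], [-0.5, 0, -12, 0, 10]]]'

```text
t: 14.6
ee_pos: [0.5392, 0.0509, 0.0896]
tcp_rot: [2.099, -2.335, -0.002]
contact_force: [-7.4, 1.3, 6.4]
finger_gap: 0.0314
```

Emit:
play_rows --deltas '[[[0, 0, -1, 0, 10], [0, 0, -1, 0, 10], [0, 0, -1, 0, 40], [0, 0, -1, 0, 50], [0, 0, -1, 0, 50], [0, 0, -1, 0, 50]]]'

```text
t: 15.2
ee_pos: [0.5412, 0.0506, 0.0883]
tcp_rot: [-2.099, 2.336, -0.002]
contact_force: [-0.4, 0.9, 0.3]
finger_gap: 0.0425
```

Emit:
play_rows --deltas '[[[0, 0, 20, 0, 55], [0, 0, 60, 0, 55], [0, 0, 100, 0, 55], [0, 30, 125, 0, 55], [3, 75, 125, 0, 55], [8, 115, 125, 0, 55], [12, 152, 125, 0, 55], [12, 152, 125, 0, 55]]]'

```text
t: 16.0
ee_pos: [0.5524, 0.2108, 0.2138]
tcp_rot: [-2.107, 2.323, 0.004]
contact_force: [-0.1, 1.1, 0.1]
finger_gap: 0.0468
```

```bash
cat > chk.py <<'E'
from look import *
blues()
for n,im,P,h,c in G:
    for nm,m in (("rust",rustm(h)&BX(P,(.3,.62,-.5,.26,.0,.145))),("Hblue",bluem(h)&BX(P,(.46,.62,0,.28,.0,.2)))):
        for s,Q in blobs(m,P): print(n,nm,s.tolist(),[np.round(r,1) for r in cv2.minAreaRect((Q[:,:2]*1000).astype(np.float32))],np.percentile(Q[:,2],[2,98]).round(3))
o=manip.get_obs();print(o["ee_pos"],o["tcp_rot"],o["contact_force"])
E
python3 chk.py
```

```text
scene blue [262, 180, 24, 37, 486] [array([544. ,  52.2]), array([34. , 89.7]), np.float64(84.4)] plate 486 [0.548 0.052 0.098]
scene blue [277, 226, 33, 36, 624] [array([419.4,  75.2]), array([85.5, 36.1]), np.float64(16.5)] plate 48 [0.457 0.089 0.06 ]
scene blue [246, 240, 28, 42, 612] [array([450.6, 168.8]), array([ 47.3, 162.4]), np.float64(73.3)] plate 65 [0.456 0.176 0.06 ]
top blue [239, 215, 12, 36, 278] [array([416.9, 182.1]), array([87.7, 30.7]), np.float64(1.6)] plate 19 [0.457 0.184 0.059]
scene rust [211, 196, 24, 39, 466] [array([559.5, 203. ]), array([34.2, 92.2]), np.float64(84.2)] [0.07  0.135]
scene Hblue [262, 180, 24, 37, 486] [array([544. ,  52.2]), array([34. , 89.7]), np.float64(84.4)] [0.072 0.135]
top rust [231, 179, 9, 17, 76] [array([540. , 214.2]), array([50.1, 16.7]), np.float64(17.6)] [0.066 0.114]
top rust [446, 220, 15, 31, 289] [array([ 387.5, -413.5]), array([32.7, 86.3]), np.float64(88.6)] [0.014 0.075]
[0.55201451 0.20380846 0.21307487] [-2.10285748e+00  2.33385885e+00 -2.61629427e-05] [-0.77408596 -0.71538177  0.19594776]
```

New bracket C sits where the old one was (544, 52, z .072–.135). Next is the left rust bracket.

Emit:
play_rows --deltas '[[[0, 0, -45, 0, 55], [0, 0, -85, 0, 55], [0, 0, -110, 0, 55], [0, 0, -125, 0, 55], [0, 0, -125, 0, 40], [0, 0, -125, 0, 25], [0, 0, -125, 0, 10], [0, 0, -125, 0, 10]]]'

```text
t: 16.9
ee_pos: [0.5516, 0.2023, 0.0892]
tcp_rot: [2.099, -2.337, 0.0]
contact_force: [-2.1, -0.9, -1.6]
finger_gap: 0.0309
```

Emit:
play_rows --deltas '[[[0, 0, 0, 0, 10], [0, 0, 0, 0, 10], [0, 0, 5, 0, 10], [0, 0, 10, 0, 10], [0, 0, 13, 0, 10], [0, 0, 13, 0, 10], [-6, 0.6, 13, 0, 10], [-12, 1.3, 13, 0, 10]]]'

```text
t: 17.7
ee_pos: [0.5415, 0.2043, 0.1018]
tcp_rot: [-2.097, 2.334, -0.002]
contact_force: [-0.0, 0.5, -1.0]
finger_gap: 0.0307
```

Emit:
play_rows --deltas '[[[-6, 0.6, 0, 0, 10], [-12, 1.2, 0, 0, 10], [-20, 2, 0, 0, 10], [-20, 2, 0, 0, 10]]]'

```text
t: 18.1
ee_pos: [0.5182, 0.2061, 0.1011]
tcp_rot: [2.1, -2.334, -0.001]
contact_force: [-0.6, 0.4, -1.9]
finger_gap: 0.0313
```

Emit:
play_rows --deltas '[[[-4, 0, 40, 0, 10], [-4, 0, 85, 0, 10], [-4, 0, 130, 0, 10], [-4, 0, 175, 0, 10], [-8, -10, 215, 0, 10], [-18, -45, 240, 1, 10], [-29, -88, 240, 2, 10], [-40, -131, 240, 3, 10]]]'

```text
t: 18.9
ee_pos: [0.4801, 0.074, 0.3426]
tcp_rot: [-2.161, 2.277, -0.003]
contact_force: [1.4, -0.4, -2.4]
finger_gap: 0.0309
```

Emit:
play_rows --deltas '[[[-11, -43, 0, 1, 10], [-22, -86, 0, 1, 10], [-33, -129, 0, 1, 10], [-44, -172, 0, 1, 10], [-55, -215, 0, 1, 10], [-66, -258, 0, 1, 10], [-77, -301, 0, 1, 10], [-88, -344, 0, 1, 10]]]'

```text
t: 19.7
ee_pos: [0.3911, -0.2706, 0.3415]
tcp_rot: [-2.18, 2.262, -0.001]
contact_force: [1.2, 0.1, -1.6]
finger_gap: 0.031
```

Emit:
play_rows --deltas '[[[-8, -45, 0, 0, 10], [-15, -80, -10, 0, 10], [-15, -90, -45, 0, 10], [-15, -90, -90, 0, 10], [-15, -90, -135, 0, 10], [-15, -90, -180, 0, 10], [-15, -90, -225, 0, 10], [-15, -90, -254, 0, 10]]]'

```text
t: 20.5
ee_pos: [0.3762, -0.3581, 0.0846]
tcp_rot: [2.18, -2.261, -0.005]
contact_force: [-0.1, 0.1, -1.8]
finger_gap: 0.0313
```

Emit:
play_rows --deltas '[[[0, 0, 0, 0, 10], [0, 0, 0, 0, 10], [0, 0, 0, 0, 50], [0, 0, 0, 0, 50], [0, 0, 0, 0, 50], [0, 0, 40, 0, 55], [0, 0, 85, 0, 55], [0, 0, 130, 0, 55]]]'

```text
t: 21.3
ee_pos: [0.3768, -0.3588, 0.2194]
tcp_rot: [-2.18, 2.262, -0.001]
contact_force: [0.4, -0.0, -0.3]
finger_gap: 0.0472
```

```bash
python3 chk.py
```

```text
scene blue [262, 180, 24, 37, 483] [array([544.5,  53.2]), array([35.4, 88. ]), np.float64(83.5)] plate 483 [0.548 0.052 0.098]
scene blue [246, 232, 48, 50, 1244] [array([452.1, 143.3]), array([152.3, 132.8]), np.float64(8.7)] plate 119 [0.457 0.16  0.06 ]
top blue [283, 165, 14, 36, 354] [array([545.8,  51.8]), array([33.5, 90.1]), np.float64(83.9)] plate 350 [0.551 0.051 0.091]
top blue [255, 213, 21, 36, 375] [array([425. , 124.4]), array([87.2, 31.6]), np.float64(23.0)] plate 31 [0.461 0.138 0.06 ]
top blue [239, 215, 15, 36, 378] [array([417.8, 178.6]), array([32.7, 86.7]), np.float64(85.8)] plate 33 [0.457 0.176 0.06 ]
scene rust [405, 168, 25, 26, 332] [array([ 410.3, -384.6]), array([ 74.9, 127. ]), np.float64(32.7)] [0.031 0.08 ]
scene Hblue [262, 180, 24, 37, 483] [array([544.5,  53.2]), array([35.4, 88. ]), np.float64(83.5)] [0.071 0.135]
scene Hblue [263, 232, 8, 19, 65] [array([495.4, 108.7]), array([14. , 91.6]), np.float64(56.4)] [0.008 0.066]
top rust [426, 219, 16, 31, 252] [array([ 388.5, -357.6]), array([32.3, 87.8]), np.float64(89.5)] [0.015 0.078]
top rust [446, 220, 15, 31, 272] [array([ 387.7, -419.3]), array([44.2, 87.2]), np.float64(88.2)] [0.014 0.075]
top Hblue [283, 165, 14, 36, 354] [array([545.8,  51.8]), array([33.5, 90.1]), np.float64(83.9)] [0.067 0.128]
top Hblue [257, 213, 10, 13, 74] [array([464.4, 135.3]), array([24.7,  8.3]), np.float64(89.9)] [0.003 0.066]
[ 0.3801241  -0.36217573  0.2239714 ] [-2.17836113  2.26066886 -0.02178932] [ 0.64706512 -0.38876108 -0.27267778]
```

A was knocked to (0.425, 0.124), yaw 23°. Both rust brackets are upright in the bin. I'll take B first, gripping it further forward because A now stands close to it.

Emit:
play_rows --deltas '[[[2, 45, 0, 0, 50], [6, 90, 0, -1, 50], [14, 133, 0, -2, 50], [30, 173, 0, -2, 50], [48, 213, 0, -2, 50], [65, 253, 0, -2, 50], [72, 298, 0, -2, 50], [72, 342, 0, -2, 50]]]'

```text
t: 22.2
ee_pos: [0.4505, -0.0149, 0.218]
tcp_rot: [-2.139, 2.297, -0.003]
contact_force: [0.9, 0.8, -0.7]
finger_gap: 0.0426
```

Emit:
play_rows --deltas '[[[0, 43, 0, 0, 50], [0, 86, 0, 0, 50], [-12, 126, 0, 0, 50], [-30, 165, 0, 0, 50], [-49, 195, -20, 0, 50], [-49.7, 196.7, -55, 0, 50], [-49.7, 196.7, -90, 0, 50], [-49.7, 196.7, -90, 0, 50]]]'

```text
t: 23.0
ee_pos: [0.3967, 0.179, 0.1248]
tcp_rot: [2.137, -2.293, -0.003]
contact_force: [-0.3, -0.8, -0.6]
finger_gap: 0.0425
```

Run:
```python
from look import *
blues()
o=manip.get_obs();print(o["ee_pos"],o["tcp_rot"],o["finger_gap"])
a=G[0][1][190:300,220:340]
cv2.imwrite("pics/b.png",cv2.resize(a,(600,550),interpolation=2))
```

```text
scene blue [247, 233, 47, 49, 1213] [array([419.5, 148.8]), array([ 91.6, 106. ]), np.float64(5.0)] plate 95 [0.457 0.159 0.058]
top blue [283, 165, 14, 36, 363] [array([546.4,  50.8]), array([31.8, 88.2]), np.float64(83.1)] plate 358 [0.551 0.051 0.091]
[0.39920273 0.17936853 0.12759317] [ 2.13924198e+00 -2.29926867e+00 -2.12980949e-04] 0.04236648172289045
```

View pics/b.png

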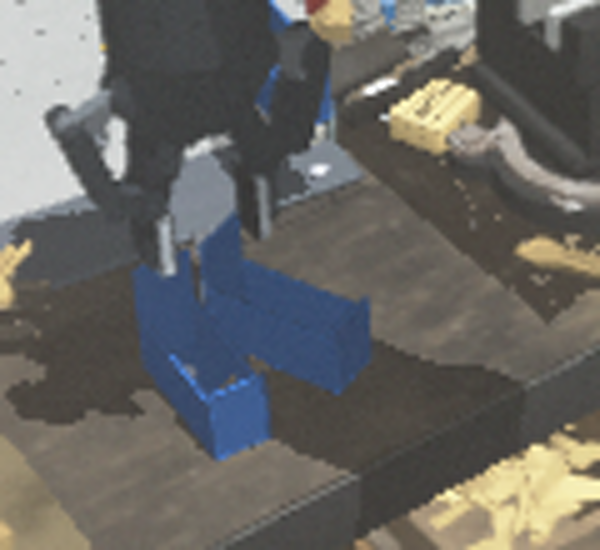

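The fingers are above B and straddle it, with A close on the right. Descend.

Emit:
play_rows --deltas '[[[0, 0, -35, 0, 50], [0, 0, -65, 0, 50], [0, 0, -85, 0, 50], [0, 0, -98, 0, 50], [0, 0, -108, 0, 50], [0, 0, -108, 0, 50], [0, 0, -108, 0, 30], [0, 0, -108, 0, 20]]]'

```text
t: 23.9
ee_pos: [0.4001, 0.1799, 0.0205]
tcp_rot: [-2.139, 2.299, -0.001]
contact_force: [0.7, -0.5, 3.6]
finger_gap: 0.031
```

Emit:
play_rows --deltas '[[[0, 0, 0, 0, 10], [0, 0, 0, 0, 10], [0, 0, 0, 0, 10], [0, 0, 0, 0, 10], [0, 0, 15, 0, 10], [0, 0, 40, 0, 10], [0, 0, 75, 0, 10], [0, 0, 110, 0, 10]]]'

```text
t: 24.7
ee_pos: [0.3986, 0.1794, 0.1306]
tcp_rot: [2.14, -2.299, -0.001]
contact_force: [0.7, 0.5, -2.5]
finger_gap: 0.0312
```

Emit:
play_rows --deltas '[[[30, 8, 0, -1, 10], [60, 16, -5, -2, 10], [90, 24, -18, -2, 10], [110.6, 27.3, -28, -2, 10], [110.6, 27.3, -28, -2, 10], [110.6, 27.3, -28, -2, 10]]]'

```text
t: 25.3
ee_pos: [0.509, 0.2065, 0.1011]
tcp_rot: [2.098, -2.335, -0.001]
contact_force: [-1.2, -1.3, -0.5]
finger_gap: 0.0312
```

Emit:
play_rows --deltas '[[[6, -0.6, 0, 0, 10], [12, -1.3, 0, 0, 10], [18, -1.9, 0, 0, 10], [23, -2.4, 0, 0, 10], [27, -2.9, 0, 0, 10], [30, -3.2, 0, 0, 10], [32, -3.4, 0, 0, 10], [32, -3.4, 0, 0, 10]]]'

```text
t: 26.1
ee_pos: [0.5422, 0.2035, 0.1013]
tcp_rot: [-2.1, 2.337, -0.0]
contact_force: [-0.5, 0.1, -1.2]
finger_gap: 0.0307
```

Emit:
play_rows --deltas '[[[1, -0.1, 0, 0, 10], [2, -0.2, 0, 0, 10], [3, -0.3, 0, 0, 10], [4, -0.4, 0, 0, 10], [4, -0.4, 0, 0, 10]]]'

```text
t: 26.6
ee_pos: [0.546, 0.2032, 0.1013]
tcp_rot: [2.1, -2.337, 0.0]
contact_force: [0.5, -0.6, -1.8]
finger_gap: 0.0307
```

Emit:
play_rows --deltas '[[[1, -0.1, 0, 0, 10], [2, -0.2, 0, 0, 10], [2, -0.2, 0, 0, 10], [2, -0.2, 0, 0, 10]]]'

```text
t: 27.0
ee_pos: [0.5462, 0.2031, 0.101]
tcp_rot: [2.099, -2.334, -0.003]
contact_force: [-5.8, 0.5, -0.5]
finger_gap: 0.0311
```

Emit:
play_rows --deltas '[[[1, -0.1, 0, 0, 10], [1, -0.1, 0, 0, 10], [1, -0.1, 0, 0, 10]]]'

```text
t: 27.3
ee_pos: [0.5462, 0.203, 0.1009]
tcp_rot: [2.098, -2.332, -0.004]
contact_force: [-7.5, 0.8, 1.6]
finger_gap: 0.0312
```

Emit:
play_rows --deltas '[[[-1.5, 0, -2, 0, 10], [-1.5, 0, -4, 0, 10], [-1.5, 0, -6, 0, 10], [-1.5, 0, -8, 0, 10], [-1.5, 0, -10, 0, 10], [-1.5, 0, -12, 0, 10], [-1.5, 0, -13, 0, 10], [-1.5, 0, -13, 0, 10]]]'

```text
t: 28.1
ee_pos: [0.546, 0.203, 0.0895]
tcp_rot: [2.099, -2.335, -0.003]
contact_force: [-8.5, 0.8, 12.7]
finger_gap: 0.0314
```

Emit:
play_rows --deltas '[[[0, 0, 0, 0, 40], [0, 0, 0, 0, 50], [0, 0, 0, 0, 50], [0, 0, 0, 0, 50], [0, 0, 30, 0, 50], [0, 0, 70, 0, 50], [0, 0, 110, 0, 50], [0, 0, 125, 0, 50]]]'

```text
t: 28.9
ee_pos: [0.5501, 0.2034, 0.2172]
tcp_rot: [-2.095, 2.332, -0.004]
contact_force: [0.9, -0.3, -0.5]
finger_gap: 0.0427
```

```bash
python3 chk.py
```

```text
scene blue [262, 180, 24, 37, 492] [array([544.3,  52.1]), array([33.8, 90.6]), np.float64(84.0)] plate 492 [0.548 0.052 0.097]
scene blue [210, 195, 25, 40, 505] [array([560.3, 202.9]), array([32.6, 92.2]), np.float64(83.9)] plate 505 [0.565 0.202 0.098]
scene blue [260, 233, 34, 36, 641] [array([423.2, 123.6]), array([86. , 37.6]), np.float64(23.6)] plate 48 [0.459 0.14  0.059]
top blue [283, 165, 14, 36, 359] [array([546.9,  51.3]), array([32. , 88.4]), np.float64(84.3)] plate 352 [0.55  0.051 0.091]
scene Hblue [262, 180, 24, 37, 492] [array([544.3,  52.1]), array([33.8, 90.6]), np.float64(84.0)] [0.072 0.135]
scene Hblue [210, 195, 25, 40, 505] [array([560.3, 202.9]), array([32.6, 92.2]), np.float64(83.9)] [0.071 0.136]
scene Hblue [263, 233, 8, 18, 60] [array([461.1, 131.1]), array([ 8. , 17.8]), np.float64(28.1)] [0.014 0.067]
top rust [426, 219, 15, 31, 265] [array([ 390., -358.]), array([87.7, 31.6]), np.float64(1.9)] [0.014 0.075]
top rust [446, 220, 15, 31, 288] [array([ 388.1, -419.9]), array([45.2, 88.2]), np.float64(88.7)] [0.014 0.077]
top Hblue [283, 165, 14, 36, 359] [array([546.9,  51.3]), array([32. , 88.4]), np.float64(84.3)] [0.064 0.129]
[0.5496985  0.203494   0.21612275] [-2.09526141  2.3321984  -0.00345044] [-0.17128874 -0.82862881 -0.47130871]
```

Emit:
play_rows --deltas '[[[-33, -21, 0, 6, 60], [-66, -42, 0, 12, 60], [-100, -63, 0, 18, 60], [-132.6, -83.1, 0, 24, 60], [-132.6, -83.1, -35, 29.4, 60], [-132.6, -83.1, -75, 29.4, 60], [-132.6, -83.1, -115, 29.4, 60], [-132.6, -83.1, -115, 29.4, 60]]]'

```text
t: 29.8
ee_pos: [0.411, 0.1184, 0.0936]
tcp_rot: [2.616, -1.722, -0.011]
contact_force: [-0.6, -0.2, -0.1]
finger_gap: 0.0516
```

Emit:
play_rows --deltas '[[[0, 0, -35, 0, 60], [0, 0, -60, 0, 60], [0, 0, -72, 0, 60], [0, 0, -79, 0, 60], [0, 0, -79, 0, 60], [0, 0, -79, 0, 30], [0, 0, -79, 0, 20], [0, 0, -79, 0, 10]]]'

```text
t: 30.6
ee_pos: [0.4154, 0.1199, 0.0205]
tcp_rot: [-2.623, 1.727, -0.002]
contact_force: [-0.6, -0.4, 6.8]
finger_gap: 0.0307
```

Emit:
play_rows --deltas '[[[0, 0, 0, 0, 10], [0, 0, 0, 0, 10], [0, 0, 0, 0, 10], [0, 0, 15, 0, 10], [0, 0, 45, 0, 10], [0, 0, 85, 0, 10], [0, 0, 110, 0, 10]]]'

```text
t: 31.3
ee_pos: [0.4151, 0.1198, 0.1318]
tcp_rot: [-2.622, 1.726, -0.002]
contact_force: [0.2, -0.1, -1.4]
finger_gap: 0.031
```

Emit:
play_rows --deltas '[[[10, 2, 0, -8, 10], [25, 4, 0, -16, 10], [40, 6, 0, -24, 10], [60, 8, 0, -29.4, 10], [80, 10.8, -10, -29.4, 10], [94.9, 10.8, -28, -29.4, 10], [94.9, 10.8, -28, -29.4, 10], [94.9, 10.8, -28, -29.4, 10]]]'

```text
t: 32.1
ee_pos: [0.5085, 0.1302, 0.1013]
tcp_rot: [2.098, -2.335, -0.002]
contact_force: [-1.2, 0.2, -1.6]
finger_gap: 0.0311
```

Emit:
play_rows --deltas '[[[6, -0.6, 0, 0, 10], [12, -1.3, 0, 0, 10], [18, -1.9, 0, 0, 10], [23, -2.4, 0, 0, 10], [27, -2.9, 0, 0, 10], [30, -3.2, 0, 0, 10], [32, -3.4, 0, 0, 10], [32, -3.4, 0, 0, 10]]]'

```text
t: 32.9
ee_pos: [0.5419, 0.1271, 0.1012]
tcp_rot: [2.1, -2.337, 0.0]
contact_force: [0.5, -0.4, -1.6]
finger_gap: 0.0311
```

Emit:
play_rows --deltas '[[[1, -0.1, 0, 0, 10], [2, -0.2, 0, 0, 10], [3, -0.3, 0, 0, 10], [4, -0.4, 0, 0, 10], [4, -0.4, 0, 0, 10]]]'

```text
t: 33.4
ee_pos: [0.5456, 0.1268, 0.1012]
tcp_rot: [2.1, -2.336, -0.0]
contact_force: [0.0, -0.5, -1.1]
finger_gap: 0.0311
```

Emit:
play_rows --deltas '[[[1, -0.1, 0, 0, 10], [2, -0.2, 0, 0, 10], [2, -0.2, 0, 0, 10], [2, -0.2, 0, 0, 10]]]'

```text
t: 33.8
ee_pos: [0.5456, 0.1267, 0.1009]
tcp_rot: [2.099, -2.333, -0.004]
contact_force: [-4.1, -0.0, 0.7]
finger_gap: 0.0308
```

Emit:
play_rows --deltas '[[[1, -0.1, 0, 0, 10], [1, -0.1, 0, 0, 10], [1, -0.1, 0, 0, 10]]]'

```text
t: 34.1
ee_pos: [0.5457, 0.1267, 0.1008]
tcp_rot: [2.098, -2.332, -0.006]
contact_force: [-7.0, 1.4, 2.4]
finger_gap: 0.031
```

Emit:
play_rows --deltas '[[[-1.5, 0, -2, 0, 10], [-1.5, 0, -4, 0, 10], [-1.5, 0, -6, 0, 10], [-1.5, 0, -8, 0, 10], [-1.5, 0, -10, 0, 10], [-1.5, 0, -12, 0, 10], [-1.5, 0, -13, 0, 10], [-1.5, 0, -13, 0, 10]]]'

```text
t: 34.9
ee_pos: [0.5455, 0.1265, 0.0895]
tcp_rot: [2.098, -2.335, -0.004]
contact_force: [-9.5, 0.3, 14.0]
finger_gap: 0.0313
```

Same seating depth as the other two. Release and retreat clear of the view.

Emit:
play_rows --deltas '[[[0, 0, 0, 0, 40], [0, 0, 0, 0, 50], [0, 0, 0, 0, 50], [0, 0, 0, 0, 50], [0, 0, 30, 0, 50], [0, 0, 70, 0, 50], [0, 0, 110, 0, 50], [0, 0, 150, 0, 50]]]'

```text
t: 35.7
ee_pos: [0.5473, 0.1263, 0.2396]
tcp_rot: [2.1, -2.337, 0.0]
contact_force: [0.3, 0.4, -0.8]
finger_gap: 0.0427
```

Emit:
play_rows --deltas '[[[0, -20, 40, 0, 50], [-10, -60, 80, 0, 50], [-22, -100, 110, 0, 50], [-34, -142, 120, 0, 50], [-46, -184, 120, 0, 50], [-58, -226, 120, 0, 50], [-70, -268, 120, 0, 50], [-75, -300, 120, 0, 50]]]'

```text
t: 36.5
ee_pos: [0.4705, -0.1767, 0.3585]
tcp_rot: [2.096, -2.34, 0.001]
contact_force: [1.3, 0.2, -0.0]
finger_gap: 0.0426
```

Emit:
play_rows --deltas '[[[0, 0, 0, 0, 50], [0, 0, 0, 0, 50], [0, 0, 0, 0, 50], [0, 0, 0, 0, 50]]]'

```text
t: 36.9
ee_pos: [0.4727, -0.172, 0.3581]
tcp_rot: [-2.103, 2.334, 0.001]
contact_force: [-0.7, 0.0, -0.5]
finger_gap: 0.0427
```

```bash
python3 chk.py
python3 - <<'E'
from h import *
G=grab()
a=G[0][1][150:280,180:460]; b=G[1][1][130:270,200:480]
cv2.imwrite("pics/final.png",np.vstack([cv2.resize(a,(600,279),interpolation=2),cv2.resize(b,(600,300),interpolation=2)]))
E
```

```text
scene blue [262, 180, 24, 37, 492] [array([545.1,  52.4]), array([32.9, 89.6]), np.float64(83.2)] plate 492 [0.548 0.052 0.098]
scene blue [237, 187, 25, 39, 508] [array([556.9, 124.4]), array([ 50.1, 101.8]), np.float64(68.8)] plate 508 [0.556 0.126 0.098]
scene blue [210, 195, 25, 40, 511] [array([560.8, 198.5]), array([46. , 92.4]), np.float64(77.0)] plate 510 [0.564 0.202 0.098]
top blue [231, 161, 15, 36, 375] [array([562.1, 201.3]), array([32.8, 88.1]), np.float64(83.0)] plate 373 [0.566 0.202 0.092]
top blue [257, 172, 9, 27, 134] [array([547.1, 139.9]), array([75.3, 21. ]), np.float64(10.5)] plate 131 [0.537 0.136 0.087]
scene rust [405, 168, 20, 26, 227] [array([ 421. , -389.5]), array([57.1, 74.2]), np.float64(28.6)] [0.033 0.081]
scene Hblue [262, 180, 24, 37, 492] [array([545.1,  52.4]), array([32.9, 89.6]), np.float64(83.2)] [0.072 0.135]
scene Hblue [237, 187, 25, 39, 508] [array([556.9, 124.4]), array([ 50.1, 101.8]), np.float64(68.8)] [0.071 0.135]
scene Hblue [210, 195, 25, 40, 511] [array([560.8, 198.5]), array([46. , 92.4]), np.float64(77.0)] [0.071 0.135]
top rust [426, 219, 16, 31, 252] [array([ 390.3, -357.8]), array([88.6, 32.5]), np.float64(3.2)] [0.015 0.077]
top rust [446, 220, 15, 31, 275] [array([ 387.6, -413.5]), array([32.4, 87.4]), np.float64(89.8)] [0.014 0.075]
top Hblue [231, 161, 15, 36, 375] [array([562.1, 201.3]), array([32.8, 88.1]), np.float64(83.0)] [0.069 0.128]
top Hblue [257, 172, 9, 27, 134] [array([547.1, 139.9]), array([75.3, 21. ]), np.float64(10.5)] [0.048 0.114]
[ 0.4726255  -0.17225129  0.35813898] [-2.10281451e+00  2.33401044e+00  5.85528184e-04] [-0.58696082 -0.14888479 -0.36430476]
```

View pics/final.png

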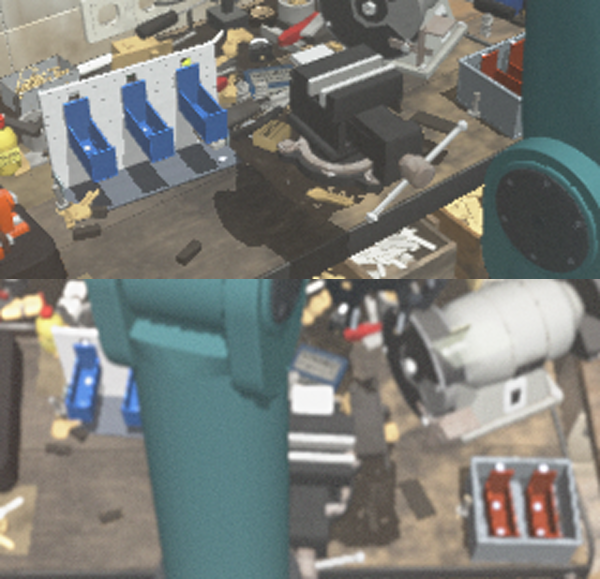

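All three blue brackets hang level in their columns, and both rust brackets stand in the upright bin. I'll hand the job in.

```bash
python3 -c "
from rig import manip
print(manip.finish_job())"
```

```text
the job is handed in; nothing more can be done
None
```

I handed the job in at about 37 s of robot time. `finish_job` gives no verdict, so what follows rests on my own last checks.

**What I did:** This start had two rust brackets, in the outer columns, and I unhooked both and dropped them into the bin. The three blue brackets now hang one in each column. I pressed each one in until it touched the panel, then pushed it down until it stopped. One blue bracket was knocked aside during the run, so I measured it again before gripping it.

**Last checks:**
- **Blue brackets:** all three stopped at the same depth and span z of about 0.071 to 0.135 m. The outer two measure within about 3 mm of their seats, which is within what the cameras can resolve.
- **Rust brackets and bin:** both stand inside the upright bin at about (0.390, -0.358) and (0.388, -0.414). The bin looks unmoved in the last picture, though I did not measure it again after the drops.
- **Forces:** the highest force I read was about 17 N.

**Less certain:** in the last top view the arm hid the right bracket and part of the middle one. The middle bracket therefore rests on the scene view and the contact readings, and its fitted angle there came out wrong from stray edge points. The right bracket had been clear in an earlier top view.

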